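Pin the sample funnel over its jar and bottle a galena cube

ROBOT

A 7-joint arm with a two-finger parallel gripper is mounted at the origin on the work surface. World frame = base frame: x ahead of the robot, y to its left, z up, the work surface at z = 0. Lengths are in m, angles in rad, forces in N, time in s.
With the tool pointing down it reaches from about 0.4 to 0.875 m from the base axis. Payload 19.3 kg.
Tool frame: the origin (TCP) lies midway between the tips of the shut fingers; the grasp point (between the pads) lies 19 mm behind it; z points along the fingers, y is the line along which they close (so a half turn about z gives the same grasp; the last joint's range is limited). The gripper opens to 85 mm and grips with 20 to 120 N. Pads are 22 mm wide; open, the fingers measure 114 mm over their backs; the gripper's body (76 mm by 85 mm) begins 54 mm behind the grasp point. The pads swing forward as they close: fully open they stand 13 mm farther back than shut.
Start: joints at [-1.322, 0.521, -0.036, 1.599, 0.021, 1.021, -0.113], TCP at [0.196, 0.593, 0.231] pointing down, gripper open.
Joint ranges: [-2.91, 2.91], [-0.3, 2.13], [-1.5, 1.42], [0.17, 2.43], [-1.26, 4.41], [0.16, 1.93], [-2.52, 2.52]. Speed limits (rad/s): [1.89, 1.89, 2.39, 2.39, 3.01, 3.01, 3.01].

INTERFACE

Orientations are given as [roll, pitch, yaw] about the fixed x, y, z axes, in that order (R = Rz(yaw) Ry(pitch) Rx(roll)).
In Python, from workcell import bot gives the robot as it stands.
- The arm moves only by the tool move_arm, never from a script. Its argument "series" is a list of rows, each a list of 3 entries, a list of its own where there are three numbers: the shift along the tool's x, y, z in cm, then the turn, a rotation vector about the tool's x, y, z in rad, then the opening in per cent of the stroke, from 0 (shut) to 100 (fully open). A call has 1 to 20 rows; each row is the pose to reach, as a shift and turn from the pose commanded when the call began, along the tool's axes at that moment; what a row does not reach only later rows make up. A row lasts 1/12 s, in which the tool goes at most 41.7 mm and 7.16 degrees, less where a joint would pass 70% of its speed; a pose out of reach is approached as far as the arm can. A call with a gripper value outside its range is refused whole. The fingers move at their own pace and stop on an object; "squeeze" is the grip in N (left out, the last holds). Time passes only in rows, so rows that repeat a pose let the fingers close. It gives the time, the measured TCP pose, the force, the opening and the grip force at its end, in the units of the state.
- bot.observe(): the state, without advancing time (a new reading comes with each control period).
- bot.grab_frame(name): name is "scene" or "top"; returns (picture, depth): 480x640x3 uint8, red, green, blue; 480x640 float32, m along the optical axis (not along the pixel's ray), 0 where there is no reading.
- bot.camera_params(name): a dict with "fovy" (degrees; the focal length in pixels is half the picture's height over the tangent of half this angle, whatever the lens; pixels are square), "cx", "cy" (the principal point, pixels), "R" (3x3) and "t" (3): a world point X has camera coordinates R X + t. Camera axes: x right, y down, z forward; pixel columns grow to the right and rows downward; lengths in m; the calibration is good to about 2 mm. A picture is of the moment at which its call begins. camera_params takes no time and is no camera call.
- bot.job_done(): hands the job in; it is judged then, once.
Trained networks look in the newest picture that a camera, given by its name, has taken for a name from the list of things; names that differ only in an ending like _2 or _b are one class to them, and where a whole thing is asked for, a point or a joint stands for the part that bears it (a point fixed in the world has none). Each returns a list of dicts, best first, with "conf" (0 to 1); they miss things now and then, are a little off and sometimes report something else, mostly with a low value. They report only what shows in the picture. A call takes as long as a camera call. They do not tell look-alikes from the thing itself.
- bot.find_in(camera, thing): "bbox" ([left, top, right, bottom] in pixels, round what is visible of it).
- bot.trace(camera, thing): "mask" (480x640 bool, what is visible of it) and "bbox" ([left, top, right, bottom] in pixels, round what is visible of it).
The state is a dict: "clock": time; "qpos": joint angles; "qd": joint speeds; "joint_efforts": joint torques, N m; "position": TCP position; "tool_rot": TCP orientation; "force": force on the tool from outside, world axes, zero at the start; "moment": the same for the moment, N m; "grip_width": finger opening in m; "finger_force": force on a finger pad.
Only numpy, scipy, OpenCV 4.12 (cv2) and the standard library are available. Lean on these libraries where they do the work, as an engineer would, in place of code of your own. Each camera call takes 0.05 s, during which the arm holds its last target. There are 200 camera calls.

TASK

Take the lid off the sample jar and set it right side up, lying flat, on the cabinet top beside the stand, then swing the funnel arm round to its stop over the open jar and drop the steel pin fully home through the arm's knuckle and the stand's knuckle to lock it. With the arm pinned, feed the small galena cube through the funnel into the jar, and leave the pin in. Leave the big galena cube, the malachite slab, the streak tile and the hand lens where they lie.

Things in the scene. Friction and masses are not known exactly. Their poses are not given: they have to be found in the camera images.
- stand: Fixed wooden ring stand. Base board 120 x 310 x 18 mm; origin on the table under the arm's pivot post (post radius 13, its axis is the pivot); z up. Its y axis runs along the board: the glass jar stands on the board, centred 140 mm along +y; the stand's knuckle is 75 mm along -y. The board reaches from 113 mm at -y to 197 mm at +y. The stand, jar and board do not move.
- funnel_arm (a joint): Angle (rad) of the funnel arm about the vertical pivot post. 0 = against its stop: funnel exactly over the jar and the two knuckles' holes in line. It grows counter-clockwise seen from above, up to 1.75; the episode starts with the arm swung open, at 1.2 to 1.6. It has light friction (about 0.1 N m) and stays where it is left. With the lid on the jar the funnel cannot pass over it.
- swing_knob (a point): Centre of the top of the upright round wooden knob on the arm, the handle to swing it by: diameter 14 mm, 58 mm tall, its top at 200 mm height, 55 mm from the pivot on the funnel side. The arm's top there is at 142 mm; the funnel's rim begins 43 mm farther out.
- upper_hole (a point): Mouth (top centre, height 142 mm) of the vertical hole in the arm's knuckle, a 36 x 36 x 10 mm steel plate on the arm's tail, 75 mm from the pivot opposite to the funnel. Hole diameter 11 mm.
- lower_hole (a point): Mouth (top centre, height 128 mm) of the vertical hole in the stand's fixed knuckle, a 36 x 36 x 12 mm steel plate. Hole diameter 11 mm, right through, free space below. z axis up.
- funnel_mouth (a point): Centre of the tin funnel's rim, 168 mm high, 140 mm from the pivot. Rim diameter 84 mm; the cone is 45 mm high, then a spout of 31 mm inner diameter, 20 mm long, ending 10 mm above the jar's mouth.
- jar_mouth (a point): Centre of the open jar's rim, 93 mm above the table. Glass jar 74 mm outside, 67 mm inside diameter.
- jar_floor (a point): Centre of the jar's inner floor, 23 mm above the table, 70 mm below the rim; z axis up.
- jar_lid: Loose lid on the jar, 80 g: a cork plug of radius 30, 8 mm high, under a metal disc of radius 40, 6 mm thick, with an upright wooden knob of diameter 18 and 32 mm tall on top. Origin at the centre of the plug's underside, z up through the knob: disc top at 14, knob top at 46 mm. Starts with the disc resting on the rim (origin at 85 mm height). Right side up on the table it stands on its plug, origin at height 0.
- pin: Loose steel clevis pin, 60 g, upright in its park block. Origin at the centre of its lower tip, z up along the pin: shank diameter 8 mm, 45 mm long, tapering to 4 mm over the last 7 mm at the tip; above it a round head of diameter 18 mm and 28 mm tall. Fully home, the head rests on the arm's knuckle with the tip at 97 mm height, 31 mm below the mouth of the lower hole.
- pin_head (a point): Centre of the top of the pin's head, 73 mm from the tip.
- pin_block: Fixed dark wooden block 50 x 50 x 50 mm with an 11 mm hole from top to bottom in which the pin is parked, head resting on the block. Origin at the centre of its underside.
- galena_small: Loose small galena cube, silvery, 14 mm, 20 g, lying on the table. Origin at the centre of its underside.
- galena_small_center (a point): Middle of that small galena cube.
- malachite: Bystander: green malachite slab, 85 x 55 x 23 mm, loose. Origin at the centre of its underside.
- streak_tile: Bystander: white ceramic streak tile, 50 x 75 x 7 mm, loose. Origin at the centre of its underside.
- lens: Bystander: steel hand lens lying flat, ring 60 mm across, handle reaching 115 mm from the ring's centre along its -x, 6 mm thick, loose. Origin under the ring's centre.
Mind the look-alikes: they are no part of the job. Leave any purple or yellow look-alike of the jar_lid alone.

How it is judged:
By the outcome, as a careful person would: the job done as asked, in the order asked, and still so for the second after the job is handed in, with the robot touching nothing.
It also fails if it takes over 72 s, if anything falls off the work surface, if the arm or the gripper's body presses on something with over 40 N, if the wrist force passes 120 N, or if a joint passes its speed limit or range.

## Working session

There is one attempt and no reset: what is moved stays moved. The work goes in short steps, Python scripts to look and compute and a tool call to move; the robot and the scene stay as the last step left them, time stands still between calls to the robot, and variables do not carry over. Pictures are saved under pics/ and viewed, at most 10 in all, crops included, and the job is handed in when it is done.

Besides the shell and the picture viewer there is one more tool, called by a JSON object that holds its "fn" and its "kwargs", one argument or row to a line. move_arm: Moves the arm, as the interface text tells. Its arguments: {"type":"object","properties":{"series":{"type":"array"},"squeeze":{"type":"number"}},"required":["series"]}

```bash
ls; mkdir -p pics
python3 - <<'E'
from workcell import bot
import cv2,numpy as np
s=bot.observe();print({k:np.round(v,3).tolist() for k,v in s.items()})
for n in("scene","top"):
    p,d=bot.grab_frame(n);cv2.imwrite(f"pics/{n}0.png",p[:,:,::-1]);np.save(f"pics/{n}0.npy",d)
    c=bot.camera_params(n);print(n,c)
E
```

```text
pics
{'clock': 0.0, 'qpos': [-1.322, 0.522, -0.036, 1.6, 0.021, 1.021, -0.113], 'qd': [-0.001, -0.001, -0.001, 0.002, 0.0, 0.004, -0.0], 'joint_efforts': [0.0, -92.712, 1.98, -36.991, 0.018, 0.008, 0.0], 'position': [0.196, 0.593, 0.231], 'tool_rot': [-3.14, 0.0, 2.823], 'force': [-0.006, -0.246, -0.873], 'moment': [0.062, 0.034, 0.037], 'finger_force': 0.0, 'grip_width': 0.085}
scene {'fovy': 48.23475421109692, 'cx': 320.68607918103686, 'cy': 234.87114423506122, 'R': array([[ 0.39482006,  0.91869323,  0.01094878],
       [ 0.66989984, -0.27970149, -0.68775089],
       [-0.62876969,  0.27887243, -0.7258642 ]]), 't': array([-0.22477521, -0.29027035,  1.73206602])}
top {'fovy': 47.18499886371332, 'cx': 322.24086926652603, 'cy': 233.71441307526806, 'R': array([[-2.59581591e-03, -9.99907452e-01,  1.33547331e-02],
       [-9.88713577e-01,  5.65804313e-04, -1.49817033e-01],
       [ 1.49795611e-01, -1.35929033e-02, -9.88623542e-01]]), 't': array([-0.01501946,  0.5839869 ,  1.26905779])}
```

View pics/scene0.png

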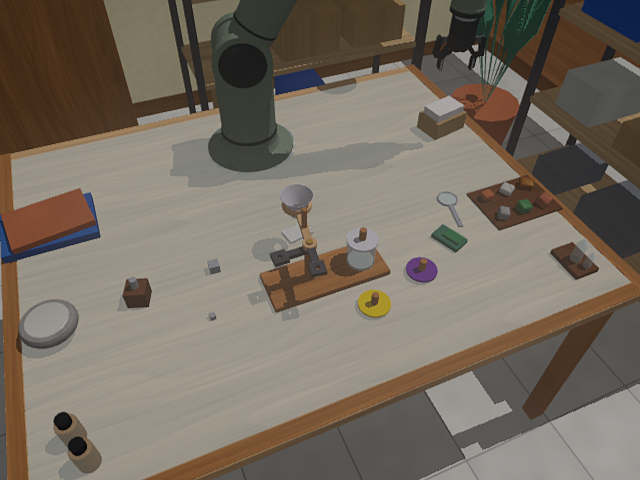

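View pics/top0.png

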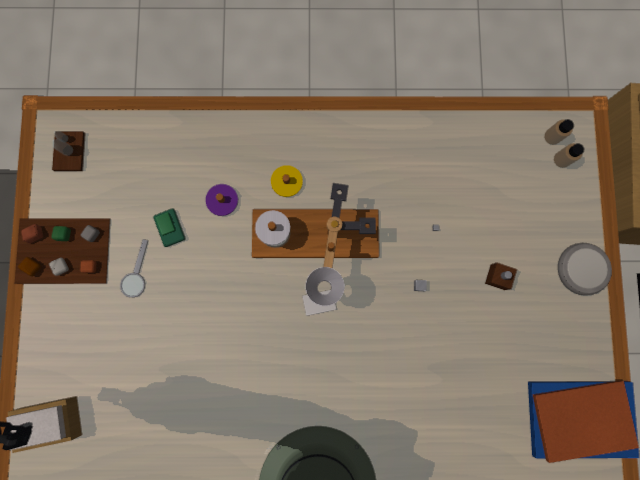

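The scene and top views agree. In the top view the jar with its grey lid is at (272,228), the arm pivot at (334,224), the funnel at (325,287) and the pin in its block at (502,276). The small cube is at (436,228) and the big cube at (420,286). The purple (221,200) and yellow (287,181) lids are look-alikes; the real lid is the grey one on the jar.

```bash
cat > h.py <<'E'
from workcell import bot
import numpy as np,cv2
def cam(n):
    c=bot.camera_params(n);f=240/np.tan(np.radians(c['fovy']/2));return c,f
def at_z(n,u,v,z):
    c,f=cam(n);r=c['R'].T@np.array([(u-c['cx'])/f,(v-c['cy'])/f,1]);o=-c['R'].T@c['t']
    return o+r*(z-o[2])/r[2]
def cloud(n,d):
    c,f=cam(n);v,u=np.mgrid[:480,:640]
    P=np.stack([(u-c['cx'])/f*d,(v-c['cy'])/f*d,d],-1)-c['t']
    P=P@c['R'];P[d==0]=np.nan;return P
def proj(n,X):
    c,f=cam(n);q=c['R']@np.array(X)+c['t'];return q[:2]/q[2]*f+[c['cx'],c['cy']]
E
python3 - <<'E'
from h import *
for n in("scene","top"):
    p,d=bot.grab_frame(n);P=cloud(n,d)
    for t in("jar_lid","pin","pin_head","pin_block","galena_small","swing_knob","funnel_mouth","upper_hole","lower_hole","stand"):
        for r in bot.trace(n,t)[:3]:
            if r['conf']<.3: continue
            m=r['mask'];Q=P[m];Q=Q[~np.isnan(Q[:,0])];zt=np.percentile(Q[:,2],97)
            T=Q[Q[:,2]>zt-.006]
            print(n,t,round(r['conf'],2),np.round(r['bbox']),m.sum(),'med',np.round(np.median(Q,0),3),'top',np.round(T.mean(0),3),len(T))
E
```

```text
scene jar_lid 0.73 [346. 228. 378. 253.] 683 med [0.595 0.096 0.1  ] top [0.592 0.099 0.131] 41
scene jar_lid 0.73 [407. 258. 438. 280.] 634 med [0.678 0.229 0.015] top [0.674 0.232 0.046] 38
scene jar_lid 0.72 [360. 290. 388. 316.] 702 med [0.726 0.071 0.015] top [0.722 0.073 0.045] 44
scene pin 0.39 [128. 278. 138. 290.] 79 med [ 0.488 -0.442  0.074] top [ 0.485 -0.442  0.078] 38
scene pin_block 0.85 [124. 279. 151. 304.] 663 med [ 0.499 -0.441  0.044] top [ 0.487 -0.442  0.051] 278
scene galena_small 0.74 [436. 194. 461. 223.] 356 med [0.478 0.434 0.006] top [0.491 0.437 0.008] 245
scene swing_knob 0.79 [276. 183. 328. 277.] 1682 med [ 0.487 -0.034  0.144] top [ 0.539 -0.032  0.193] 61
scene swing_knob 0.45 [211. 312. 216. 318.] 44 med [ 0.607 -0.294  0.014] top [ 0.605 -0.294  0.015] 30
scene funnel_mouth 0.7 [280. 187. 326. 276.] 1630 med [ 0.488 -0.034  0.144] top [ 0.539 -0.032  0.193] 61
scene upper_hole 0.81 [280. 183. 326. 278.] 1641 med [ 0.487 -0.034  0.144] top [ 0.539 -0.032  0.193] 61
scene lower_hole 0.92 [260. 186. 392. 310.] 6674 med [ 0.599 -0.036  0.021] top [ 0.4
[... 832 characters left out ...]
. 182. 350. 306.] 1901 med [ 0.485 -0.034  0.145] top [ 0.473 -0.027  0.174] 209
top swing_knob 0.68 [254. 185. 381. 308.] 6910 med [ 0.572 -0.026  0.021] top [ 0.465 -0.022  0.169] 378
top funnel_mouth 0.71 [260. 212. 292. 245.] 954 med [0.59  0.098 0.1  ] top [0.591 0.098 0.131] 52
top funnel_mouth 0.62 [308. 183. 347. 307.] 1937 med [ 0.485 -0.034  0.145] top [ 0.47  -0.023  0.174] 221
top upper_hole 0.84 [307. 186. 350. 307.] 1897 med [ 0.486 -0.035  0.145] top [ 0.472 -0.023  0.174] 216
top lower_hole 0.8 [247. 185. 379. 309.] 6824 med [ 0.572 -0.025  0.021] top [ 0.465 -0.022  0.169] 377
top stand 0.81 [253. 183. 377. 307.] 6627 med [ 0.573 -0.027  0.021] top [ 0.468 -0.023  0.169] 370
```

```bash
cat > m.py <<'E'
from h import *
import sys
d={n:np.load(f"pics/{n}0.npy") for n in("scene","top")}
P={n:cloud(n,d[n]) for n in d}
def sel(x0,x1,y0,y1,z0,z1,n):
    q=P[n].reshape(-1,3);return q[(q[:,0]>x0)&(q[:,0]<x1)&(q[:,1]>y0)&(q[:,1]<y1)&(q[:,2]>z0)&(q[:,2]<z1)]
for n in d:
    def rep(l,*b):
        Q=sel(*b,n)
        if len(Q)<4: print(n,l,len(Q));return
        r=cv2.minAreaRect((Q[:,:2]*1000).astype(np.float32));print(n,l,len(Q),'mean',np.round(Q.mean(0),4),'rect',np.round(r[0],1),np.round(r[1],1),round(r[2],1))
    rep('board',.45,.75,-.2,.2,.012,.023)
    rep('lowknuckle',.55,.63,-.15,-.075,.122,.133)
    rep('upknuckle',.63,.72,-.1,0,.136,.148)
    rep('knob',.5,.6,-.06,.0,.19,.206)
    rep('rim',.38,.52,-.09,.06,.160,.175)
    rep('block',.44,.54,-.49,-.39,.045,.056)
    rep('pinhead',.44,.54,-.49,-.39,.074,.085)
    rep('lidknob',.56,.62,.07,.13,.125,.14)
    rep('liddisc',.53,.65,.05,.15,.093,.106)
    rep('small',.57,.65,-.33,-.25,.009,.02)
    rep('big',.42,.52,-.3,-.2,.018,.04)
    rep('yellow',.67,.77,.02,.12,.008,.02);rep('purple',.62,.72,.18,.28,.008,.02)
    rep('post',.56,.62,-.06,-.0,.143,.185)
E
python3 m.py
python3 - <<'E'
from workcell import bot
import cv2
p,_=bot.grab_frame("top");cv2.imwrite("pics/c1.png",cv2.resize(p[160:310,240:450,::-1],None,fx=3.8,fy=3.8,interpolation=2))
E
```

```text
scene board 4008 mean [ 0.6176 -0.0112  0.0182] rect [621.9  20. ] [382.8 230.3] 58.2
scene lowknuckle 290 mean [ 0.5916 -0.1078  0.1282] rect [ 589.2 -104.4] [59.1 41.1] 86.9
scene upknuckle 267 mean [ 0.661  -0.0513  0.1425] rect [656.4 -50.4] [37.7 54.6] 83.8
scene knob 38 mean [ 0.5372 -0.0319  0.1978] rect [536.6 -31.7] [11.7 15. ] 67.8
scene rim 227 mean [ 0.4396 -0.0134  0.1653] rect [450.3 -18.5] [81.4 84.1] 67.4
scene block 328 mean [ 0.488  -0.4423  0.0506] rect [ 482.2 -443.2] [53.3 54.3] 72.3
scene pinhead 43 mean [ 0.4838 -0.4423  0.0782] rect [ 482.1 -442.5] [18.2 16.5] 10.1
scene lidknob 42 mean [0.5912 0.0993 0.1305] rect [590.3  99.9] [16.1 18.7] 25.8
scene liddisc 567 mean [0.5944 0.0975 0.0998] rect [591.3  99.4] [79. 82.] 72.5
scene small 39 mean [ 0.6046 -0.2939  0.014 ] rect [ 604.4 -293.7] [17.6 13.4] 4.3
scene big 108 mean [ 0.464  -0.2502  0.0258] rect [ 462.3 -250.2] [25.6 32.3] 87.3
scene yellow 658 mean [0.7241 0.0718 0.0148] rect [721.5  73.7] [77.1 82. ] 63.1
scene purple 549 mean [0.6766 0.2306 0.0149] rect [672.2 233.5] [78.  84.5] 50.8
scene post 147 
[... 497 characters left out ...]
.4831 -0.4427  0.0514] rect [ 483.8 -444.4] [52.1 50.8] 71.2
top pinhead 52 mean [ 0.4834 -0.4427  0.0794] rect [ 483.1 -442.8] [16.5 16. ] 57.9
top lidknob 50 mean [0.5911 0.0985 0.131 ] rect [591.6  98.2] [16.9 15.8] 46.9
top liddisc 876 mean [0.5906 0.0985 0.0998] rect [591.  99.] [78.8 78.3] 77.3
top small 43 mean [ 0.6068 -0.2947  0.0131] rect [ 610.  -296.3] [81.4 44.9] 39.4
top big 130 mean [ 0.4622 -0.2512  0.0269] rect [ 462.2 -250.9] [26.7 24.6] 88.5
top yellow 727 mean [0.7216 0.072  0.0145] rect [720.4  71.8] [99.1 77.6] 3.2
top purple 732 mean [0.6738 0.2312 0.0145] rect [673.1 234.4] [84.9 84.3] 77.4
top post 211 mean [ 0.5912 -0.0409  0.1466] rect [590.7 -40.6] [58.5 31.2] 0.1
```

View pics/c1.png

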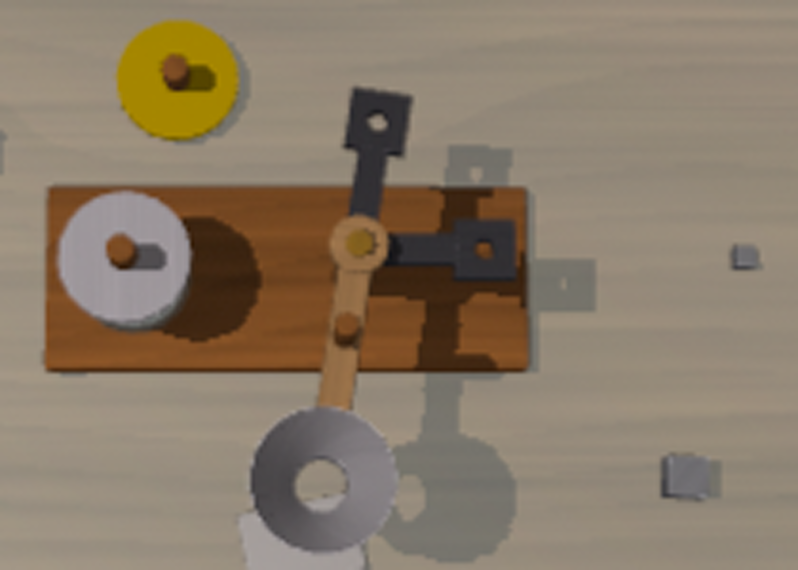

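The crop confirms it: the grey lid sits on the jar and the funnel hangs over the tile. The lower hole is at crop (485,248), which is full-frame (367.6,225.3), and the upper hole is at crop (377,121), which is (339.2,191.8). I'm setting out over the lid with the tool squared to the world (yaw π).

{"fn": "move_arm", "kwargs": {
  "series": [
    [[-53.0,-34.5,4.0],[0,0,-0.319],50],
    [[-53.0,-34.5,4.0],[0,0,-0.319],50],
    [[-53.0,-34.5,4.0],[0,0,-0.319],50],
    [[-53.0,-34.5,4.0],[0,0,-0.319],50],
    [[-53.0,-34.5,4.0],[0,0,-0.319],50],
    [[-53.0,-34.5,4.0],[0,0,-0.319],50],
    [[-53.0,-34.5,4.0],[0,0,-0.319],50],
    [[-53.0,-34.5,4.0],[0,0,-0.319],50],
    [[-53.0,-34.5,4.0],[0,0,-0.319],50],
    [[-53.0,-34.5,4.0],[0,0,-0.319],50],
    [[-53.0,-34.5,4.0],[0,0,-0.319],50],
    [[-53.0,-34.5,4.0],[0,0,-0.319],50],
    [[-53.0,-34.5,4.0],[0,0,-0.319],50],
    [[-53.0,-34.5,4.0],[0,0,-0.319],50],
    [[-53.0,-34.5,4.0],[0,0,-0.319],50],
    [[-53.0,-34.5,4.0],[0,0,-0.319],50],
    [[-53.0,-34.5,4.0],[0,0,-0.319],50],
    [[-53.0,-34.5,4.0],[0,0,-0.319],50],
    [[-53.0,-34.5,4.0],[0,0,-0.319],50],
    [[-53.0,-34.5,4.0],[0,0,-0.319],50]
  ],
  "squeeze": 40
}}

```text
clock: 2.92
position: [0.5906, 0.101, 0.1915]
tool_rot: [3.141, 0.0, -3.14]
force: [0.4, 0.3, 0.8]
grip_width: 0.0425
finger_force: 0.0
```

Run:
```python
from h import *
for z,u,v,l in((.128,367.6,225.3,'low'),(.142,339.2,191.8,'up')): print(l,at_z('top',u,v,z))
s=bot.observe();print(s['position'],s['tool_rot'],s['clock'],s['grip_width'],s['force'])
```

```text
low [ 0.59027871 -0.11658655  0.128     ]
up [ 0.66390295 -0.05277447  0.142     ]
[0.59058412 0.10099181 0.19147029] [ 3.14113804e+00  1.51253077e-06 -3.13975614e+00] 2.9167 0.042482287465637335 [0.35902694 0.34054736 0.83669615]
```

{"fn": "move_arm", "kwargs": {
  "series": [
    [[0,-0.2,4.0],[0,0,0],50],
    [[0,-0.2,6.5],[0,0,0],50],
    [[0,-0.2,8.0],[0,0,0],50],
    [[0,-0.2,8.7],[0,0,0],50],
    [[0,-0.2,8.7],[0,0,0],50],
    [[0,-0.2,8.7],[0,0,0],0],
    [[0,-0.2,8.7],[0,0,0],0],
    [[0,-0.2,8.7],[0,0,0],0],
    [[0,-0.2,8.7],[0,0,0],0],
    [[0,-0.2,8.7],[0,0,0],0],
    [[0,-0.2,8.7],[0,0,0],0],
    [[0,-0.2,8.7],[0,0,0],0]
  ],
  "squeeze": 40
}}

```text
clock: 3.92
position: [0.5918, 0.099, 0.1058]
tool_rot: [3.14, 0.002, -3.141]
force: [-0.6, 4.7, 5.4]
grip_width: 0.0167
finger_force: 39.6
```

{"fn": "move_arm", "kwargs": {
  "series": [
    [[0,0,-2],[0,0,0],0],
    [[0,0,-4],[0,0,0],0],
    [[0,0,-5],[0,0,0],0],
    [[3,1,-5],[0,0,0],0],
    [[6.5,2.4,-5],[0,0,0],0],
    [[10,3.7,-5],[0,0,0],0],
    [[13,4.8,-4],[0,0,0],0],
    [[13.7,5.1,-2],[0,0,0],0],
    [[13.7,5.1,1],[0,0,0],0],
    [[13.7,5.1,4],[0,0,0],0],
    [[13.7,5.1,6],[0,0,0],0],
    [[13.7,5.1,7.5],[0,0,0],0],
    [[13.7,5.1,8],[0,0,0],0],
    [[13.7,5.1,8.3],[0,0,0],0],
    [[13.7,5.1,8.4],[0,0,0],0],
    [[13.7,5.1,8.4],[0,0,0],0]
  ]
}}

```text
clock: 5.25
position: [0.4543, 0.1488, 0.0211]
tool_rot: [3.141, 0.001, -3.142]
force: [-0.1, 0.4, -0.2]
grip_width: 0.0164
finger_force: 39.7
```

{"fn": "move_arm", "kwargs": {
  "series": [
    [[0,0,0.05],[0,0,0],0],
    [[0,0,0.05],[0,0,0],45],
    [[0,0,0.05],[0,0,0],45],
    [[0,0,0.05],[0,0,0],45],
    [[0,0,0.05],[0,0,0],45],
    [[0,0,-2],[0,0,0],45],
    [[0,0,-5],[0,0,0],45],
    [[0,0,-9],[0,0,0],45],
    [[0,0,-13],[0,0,0],45],
    [[0,0,-17],[0,0,0],45],
    [[0,0,-21],[0,0,0],45],
    [[0,0,-22],[0,0,0],45],
    [[-4,-8,-22],[0,0,0.153],35],
    [[-8.2,-18.1,-22],[0,0,0.153],35],
    [[-8.2,-18.1,-22],[0,0,0.153],35],
    [[-8.2,-18.1,-22],[0,0,0.153],35],
    [[-8.2,-18.1,-22],[0,0,0.153],35],
    [[-8.2,-18.1,-22],[0,0,0.153],35]
  ]
}}

```text
clock: 6.75
position: [0.5374, -0.0388, 0.2403]
tool_rot: [-3.139, 0.001, 2.982]
force: [-0.1, 0.8, -1.1]
grip_width: 0.03
finger_force: 0.0
```

Run:
```python
from h import *
p,d=bot.grab_frame("scene");cv2.imwrite("pics/s2.png",p[130:370,180:500,::-1].repeat(2,0).repeat(2,1))
s=bot.observe();print(s['position'],s['tool_rot'],s['clock'])
```

```text
[ 0.53653507 -0.0355461   0.24005262] [-3.14055029e+00  6.46797759e-05  2.98385847e+00] 6.8
```

View pics/s2.png

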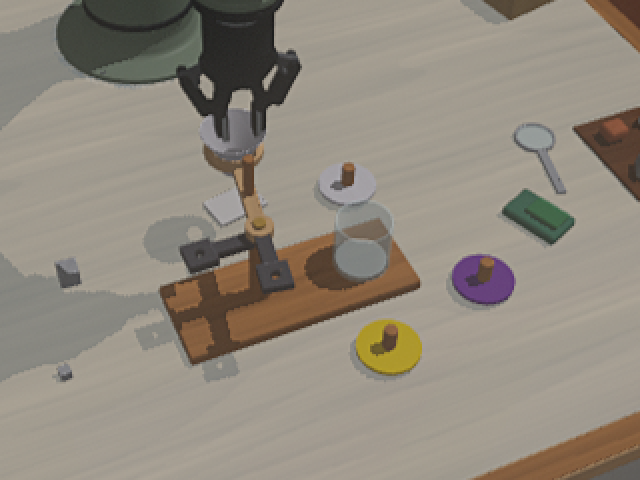

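The picture shows the grey lid flat and upright on the table at crop (347,185), the jar open, and the gripper above the swing knob. Next I descend and take the knob.

{"fn": "move_arm", "kwargs": {
  "series": [
    [[0,0,0],[0,0,0],35],
    [[0,0,2],[0,0,0],35],
    [[0,0,4],[0,0,0],35],
    [[0,0,6],[0,0,0],35],
    [[0,0,7],[0,0,0],35],
    [[0,0,7],[0,0,0],35],
    [[0,0,7],[0,0,0],0],
    [[0,0,7],[0,0,0],0],
    [[0,0,7],[0,0,0],0],
    [[0,0,7],[0,0,0],0],
    [[0,0,7],[0,0,0],0]
  ],
  "squeeze": 25
}}

```text
clock: 7.72
position: [0.5363, -0.0319, 0.171]
tool_rot: [3.141, 0.001, 2.989]
force: [-4.5, 3.8, 6.9]
grip_width: 0.0133
finger_force: 25.8
```

Run:
```python
from h import *
s=bot.observe();p=s['position'];print(p,s['tool_rot'],s['force'],s['grip_width'],s['finger_force'])
c=np.array([.5905,-.0415]);r=p[:2]-c;print(np.hypot(*r),np.arctan2(-r[0],r[1]))
th=np.arctan2(-r[0],r[1]);yaw=s['tool_rot'][2]
X=np.array([np.cos(yaw),np.sin(yaw)]);Y=np.array([np.sin(yaw),-np.cos(yaw)])
for k in range(1,17):
    a=th*(1-k/16);q=c+.0550*np.array([-np.sin(a),np.cos(a)])-p[:2];print(k,np.round([q@X*100,q@Y*100,th-a],2).tolist())
```

```text
[ 0.53625077 -0.03193314  0.17103856] [3.14109735e+00 6.84753702e-04 2.98901657e+00] [-4.53648261  3.8453319   6.8892461 ] 0.013277829561878726 25.775266885757446
0.05508633247902731 1.396240892184243
1 [-0.04, 0.48, 0.09]
2 [-0.11, 0.95, 0.17]
3 [-0.23, 1.42, 0.26]
4 [-0.38, 1.87, 0.35]
5 [-0.57, 2.31, 0.44]
6 [-0.81, 2.73, 0.52]
7 [-1.07, 3.13, 0.61]
8 [-1.37, 3.51, 0.7]
9 [-1.7, 3.85, 0.79]
10 [-2.07, 4.17, 0.87]
11 [-2.45, 4.45, 0.96]
12 [-2.86, 4.7, 1.05]
13 [-3.29, 4.91, 1.13]
14 [-3.74, 5.09, 1.22]
15 [-4.2, 5.22, 1.31]
16 [-4.67, 5.32, 1.4]
```

{"fn": "move_arm", "kwargs": {
  "series": [
    [[-0.04,0.48,0],[0,0,0.09],0],
    [[-0.11,0.95,0],[0,0,0.17],0],
    [[-0.23,1.42,0],[0,0,0.26],0],
    [[-0.38,1.87,0],[0,0,0.35],0],
    [[-0.57,2.31,0],[0,0,0.44],0],
    [[-0.81,2.73,0],[0,0,0.52],0],
    [[-1.07,3.13,0],[0,0,0.61],0],
    [[-1.37,3.51,0],[0,0,0.7],0],
    [[-1.7,3.85,0],[0,0,0.79],0],
    [[-2.07,4.17,0],[0,0,0.87],0],
    [[-2.45,4.45,0],[0,0,0.96],0],
    [[-2.86,4.7,0],[0,0,1.05],0],
    [[-3.29,4.91,0],[0,0,1.13],0],
    [[-3.74,5.09,0],[0,0,1.22],0],
    [[-4.2,5.22,0],[0,0,1.31],0],
    [[-4.45,5.28,0],[0,0,1.35],0],
    [[-4.67,5.32,0],[0,0,1.4],0],
    [[-4.67,5.32,0],[0,0,1.4],0]
  ]
}}

```text
clock: 9.22
position: [0.5911, 0.0162, 0.171]
tool_rot: [3.141, -0.003, 1.588]
force: [-2.7, 16.0, 6.3]
grip_width: 0.0133
finger_force: 25.8
```

Run:
```python
from h import *
s=bot.observe();print(s['position'],s['tool_rot'],s['force'],s['moment'],s['grip_width'],s['finger_force'],s['clock'],s['qpos'])
```

```text
[0.59107779 0.01619302 0.17098286] [ 3.14060844 -0.00327083  1.58764037] [-2.72998956 15.96505816  6.25310754] [ 3.23109522  0.19802549 -0.19006988] 0.013323040645069093 25.798270404338837 9.2167 [-0.44297489  0.5844294   0.463534    1.76852127 -0.33418526  0.86584806
  0.18987872]
```

{"fn": "move_arm", "kwargs": {
  "series": [
    [[-0.2,0.1,0],[0,0,0],0],
    [[-0.2,0.2,0],[0,0,0],0],
    [[-0.2,0.3,0],[0,0,0],0],
    [[-0.2,0.3,0],[0,0,0],0]
  ]
}}

```text
clock: 9.55
position: [0.5912, 0.0149, 0.1706]
tool_rot: [-3.137, -0.005, 1.591]
force: [-21.9, 20.8, 18.7]
grip_width: 0.0128
finger_force: 27.7
```

{"fn": "move_arm", "kwargs": {
  "series": [
    [[0,-0.2,0],[0,0,0],0],
    [[0,-0.2,0],[0,0,0],40],
    [[0,-0.2,0],[0,0,0],40],
    [[0,-0.2,0],[0,0,0],40],
    [[0,-0.2,0],[0,0,0],40],
    [[0,-0.2,-2],[0,0,0],40],
    [[0,-0.2,-5],[0,0,0],40],
    [[0,-0.2,-8],[0,0,0],40],
    [[0,-0.2,-8],[0,0,0],40],
    [[0,-0.2,-8],[0,0,0],40]
  ]
}}

```text
clock: 10.38
position: [0.5921, 0.011, 0.2518]
tool_rot: [3.139, -0.0, 1.588]
force: [0.4, 0.8, -0.5]
grip_width: 0.0342
finger_force: 0.0
```

Run:
```python
from h import *
s=bot.observe();p=s['position'];yaw=s['tool_rot'][2];print(p,s['tool_rot'],s['force'],s['qpos'])
X=np.array([np.cos(yaw),np.sin(yaw)]);Y=np.array([np.sin(yaw),-np.cos(yaw)])
q=np.array([.4833,-.4427])-p[:2];print('to pin',q@X*100,q@Y*100)
```

```text
[0.59208022 0.01096153 0.25175038] [ 3.13882198e+00 -3.41903129e-04  1.58846146e+00] [ 0.36454864  0.7915198  -0.53861299] [-0.47287002  0.4931043   0.51389626  1.68930781 -0.27548726  1.02887439
  0.15034514]
to pin -45.16692316137771 -11.677682662119281
```

{"fn": "move_arm", "kwargs": {
  "series": [
    [[-45.2,-11.7,0],[0,0,0.017],40],
    [[-45.2,-11.7,0],[0,0,0.017],40],
    [[-45.2,-11.7,0],[0,0,0.017],40],
    [[-45.2,-11.7,0],[0,0,0.017],40],
    [[-45.2,-11.7,0],[0,0,0.017],40],
    [[-45.2,-11.7,0],[0,0,0.017],40],
    [[-45.2,-11.7,0],[0,0,0.017],40],
    [[-45.2,-11.7,0],[0,0,0.017],40],
    [[-45.2,-11.7,6],[0,0,0.017],40],
    [[-45.2,-11.7,12],[0,0,0.017],40],
    [[-45.2,-11.7,14],[0,0,0.017],40],
    [[-45.2,-11.7,14],[0,0,0.017],40],
    [[-45.2,-11.7,14],[0,0,0.017],40],
    [[-45.2,-11.7,14],[0,0,0.017],40],
    [[-45.2,-11.7,14],[0,0,0.017],40],
    [[-45.2,-11.7,14],[0,0,0.017],40],
    [[-45.2,-11.7,14],[0,0,0.017],40],
    [[-45.2,-11.7,14],[0,0,0.017],40]
  ]
}}

```text
clock: 11.88
position: [0.4834, -0.4422, 0.1113]
tool_rot: [3.14, 0.001, 1.573]
force: [0.8, 0.5, 0.4]
grip_width: 0.0343
finger_force: 0.0
```

```bash
cat > look.py <<'E'
from h import *
p,d=bot.grab_frame("top");np.save("pics/top0.npy",d);cv2.imwrite("pics/c3.png",cv2.resize(p[160:310,240:450,::-1],None,fx=3.8,fy=3.8,interpolation=2))
p,d=bot.grab_frame("scene");np.save("pics/scene0.npy",d)
s=bot.observe();print(s['position'],s['tool_rot'],s['clock'])
E
python3 look.py; sed -i "s/rep('upknuckle'.*/rep('upk',.55,.63,-.15,-.09,.138,.148)/;s/rep('knob'.*/rep('knob',.56,.62,-.02,.05,.19,.206)/;s/rep('rim'.*/rep('rim',.53,.65,.03,.16,.16,.175)/" m.py; python3 m.py | egrep 'upk|knob|rim|small|pinhead'
```

```text
[ 0.483231   -0.44235604  0.11117082] [3.14041715e+00 5.10934927e-04 1.57273694e+00] 11.9833
scene upk 221 mean [ 0.5906 -0.1131  0.1426] rect [ 589.1 -111.8] [40.8 43.4] 3.2
scene knob 38 mean [0.5923 0.0143 0.198 ] rect [592.4  14.3] [12.  15.6] 57.5
scene rim 240 mean [0.5769 0.1082 0.1653] rect [587.1 102. ] [80.8 85.3] 64.0
scene pinhead 42 mean [ 0.4838 -0.4424  0.0783] rect [ 483.7 -441.9] [18.9 16.5] 30.2
scene lidknob 154 mean [0.5816 0.1039 0.1337] rect [590.9  97.5] [54.6 58.2] 5.8
scene small 40 mean [ 0.6047 -0.2941  0.0141] rect [ 604.5 -294. ] [17.4 13.8] 1.6
top upk 272 mean [ 0.5913 -0.1144  0.1427] rect [ 591.2 -112.9] [42.8 36.8] 88.5
top knob 35 mean [0.5901 0.0141 0.2   ] rect [590.3  14.1] [12.8 11.7] 86.7
top rim 326 mean [0.5945 0.1012 0.1655] rect [591.   99.3] [81.3 82.1] 28.5
top pinhead 48 mean [ 0.4833 -0.4426  0.0793] rect [ 483.3 -442.6] [16.  16.6] 1.7
top lidknob 210 mean [0.5937 0.1003 0.1329] rect [591.3  95.7] [54.9 49.3] 85.4
top small 43 mean [ 0.6063 -0.2937  0.014 ] rect [ 614.5 -290.6] [47.3 56.8] 0.3
```

View pics/c3.png

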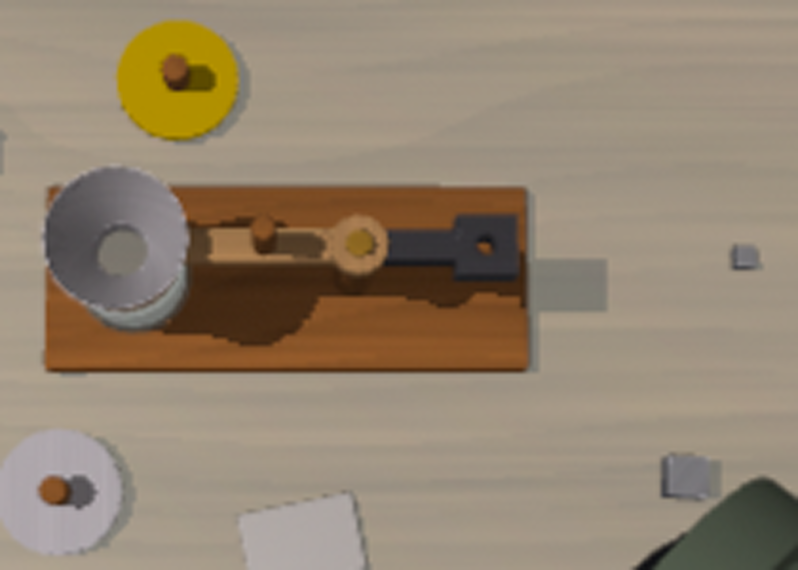

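The arm is at its stop: the funnel centre measures (.591,.099), over the jar, and the hole is at crop (486,245). Now I take the pin.

{"fn": "move_arm", "kwargs": {
  "series": [
    [[0,0,3],[0,0,0],40],
    [[0,0,5],[0,0,0],40],
    [[0,0,5.7],[0,0,0],40],
    [[0,0,5.7],[0,0,0],40],
    [[0,0,5.7],[0,0,0],0],
    [[0,0,5.7],[0,0,0],0],
    [[0,0,5.7],[0,0,0],0],
    [[0,0,5.7],[0,0,0],0],
    [[0,0,5.7],[0,0,0],0],
    [[0,0,5.7],[0,0,0],0]
  ],
  "squeeze": 40
}}

```text
clock: 12.82
position: [0.483, -0.4433, 0.0546]
tool_rot: [3.14, 0.001, 1.572]
force: [-1.1, -0.2, 8.2]
grip_width: 0.0165
finger_force: 39.6
```

Run:
```python
from h import *
print(at_z('top',367.9,224.5,.142))
```

```text
[ 0.58973621 -0.11591347  0.142     ]
```

{"fn": "move_arm", "kwargs": {
  "series": [
    [[0,0,-3],[0,0,0],0],
    [[0,0,-7],[0,0,0],0],
    [[0,0,-11],[0,0,0],0],
    [[0,0,-15],[0,0,0],0],
    [[0,0,-16],[0,0,0],0],
    [[4,1.3,-16],[0,0,0],0],
    [[8,2.6,-16],[0,0,0],0],
    [[12,3.9,-16],[0,0,0],0],
    [[16,5.2,-16],[0,0,0],0],
    [[20,6.5,-16],[0,0,0],0],
    [[24,7.9,-16],[0,0,0],0],
    [[28,9.2,-16],[0,0,0],0],
    [[31,10.2,-16],[0,0,0],0],
    [[32.7,10.75,-16],[0,0,0],0],
    [[32.7,10.75,-16],[0,0,0],0],
    [[32.7,10.75,-16],[0,0,0],0],
    [[32.7,10.75,-16],[0,0,0],0],
    [[32.7,10.75,-16],[0,0,0],0]
  ]
}}

```text
clock: 14.32
position: [0.5893, -0.1171, 0.2136]
tool_rot: [3.141, 0.0, 1.57]
force: [-0.9, 0.2, -0.1]
grip_width: 0.0169
finger_force: 39.8
```

Run:
```python
from h import *
p,d=bot.grab_frame("scene")
s=bot.observe();P=s['position'];print(P,s['tool_rot'],s['clock'],s['grip_width'],s['finger_force'])
tip=P-[0,0,.0496]
for X in(tip,[.5906,-.1162,.142]): print(proj('scene',X))
u,v=(proj('scene',[.5906,-.1162,.16])).astype(int)
cv2.imwrite("pics/c4.png",cv2.resize(p[v-45:v+45,u-60:u+60,::-1],None,fx=6.5,fy=6.5,interpolation=2));print(u-60,v-45)
```

```text
[ 0.58934606 -0.11704155  0.21353085] [3.14136622e+00 2.78044414e-04 1.56984180e+00] 14.3667 0.016739877518849214 39.83059465885162
[277.34234143 245.73835802]
[278.33572415 252.46603072]
217 202
```

View pics/c4.png

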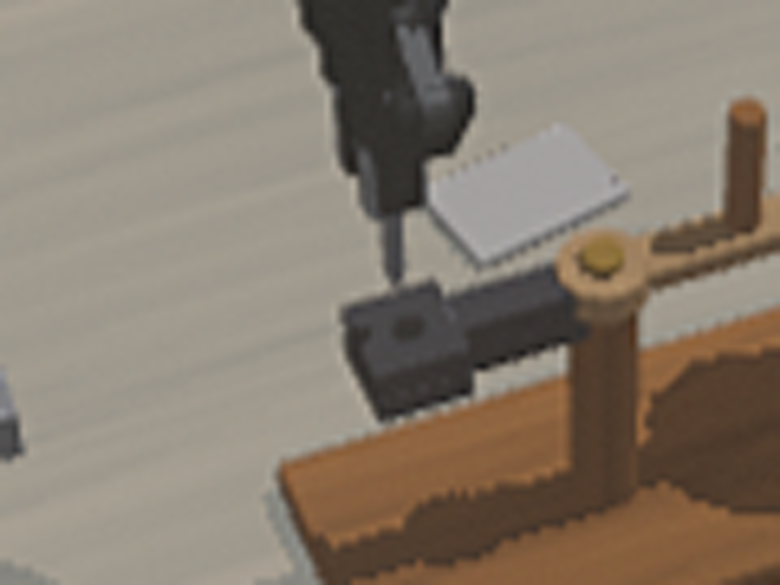

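The pin hangs straight. Its tip at crop (394,284) matches the prediction, and the hole is at crop (407,327). I'm nudging about 1 mm and lowering slowly.

{"fn": "move_arm", "kwargs": {
  "series": [
    [[0.1,0.1,0],[0,0,0],0],
    [[0.1,0.1,0.8],[0,0,0],0],
    [[0.1,0.1,1.5],[0,0,0],0],
    [[0.1,0.1,2.0],[0,0,0],0],
    [[0.1,0.1,2.3],[0,0,0],0],
    [[0.1,0.1,2.6],[0,0,0],0],
    [[0.1,0.1,2.8],[0,0,0],0],
    [[0.1,0.1,2.8],[0,0,0],0]
  ]
}}

```text
clock: 15.03
position: [0.5906, -0.1147, 0.1849]
tool_rot: [-3.141, 0.0, 1.572]
force: [1.0, 0.1, -0.1]
grip_width: 0.0163
finger_force: 39.8
```

{"fn": "move_arm", "kwargs": {
  "series": [
    [[-0.1,0,0.2],[0,0,0],0],
    [[-0.1,0,0.5],[0,0,0],0],
    [[-0.1,0,0.8],[0,0,0],0],
    [[-0.1,0,1.1],[0,0,0],0],
    [[-0.1,0,1.4],[0,0,0],0],
    [[-0.1,0,1.7],[0,0,0],0],
    [[-0.1,0,2.0],[0,0,0],0],
    [[-0.1,0,2.0],[0,0,0],0]
  ]
}}

```text
clock: 15.7
position: [0.5904, -0.1156, 0.1646]
tool_rot: [-3.141, -0.0, 1.572]
force: [0.1, -0.9, -1.4]
grip_width: 0.0166
finger_force: 39.8
```

{"fn": "move_arm", "kwargs": {
  "series": [
    [[0,0,0.4],[0,0,0],0],
    [[0,0,0.8],[0,0,0],0],
    [[0,0,1.2],[0,0,0],0],
    [[0,0,1.5],[0,0,0],0],
    [[0,0,1.7],[0,0,0],0],
    [[0,0,1.75],[0,0,0],0],
    [[0,0,1.75],[0,0,0],0]
  ]
}}

```text
clock: 16.28
position: [0.5906, -0.1157, 0.1477]
tool_rot: [-3.141, 0.0, 1.572]
force: [0.3, 0.7, -0.3]
grip_width: 0.0164
finger_force: 39.8
```

{"fn": "move_arm", "kwargs": {
  "series": [
    [[0,0,0.05],[0,0,0],40],
    [[0,0,0.05],[0,0,0],40],
    [[0,0,0.05],[0,0,0],40],
    [[0,0,0.05],[0,0,0],40],
    [[0,0,-1.5],[0,0,0],40],
    [[0,0,-4],[0,0,0],40],
    [[0,0,-7],[0,0,0],40],
    [[-4,0.4,-8],[0,0,0],40],
    [[-8,0.7,-8],[0,0,0],40],
    [[-12,1.2,-8],[0,0,0],40],
    [[-16,1.5,-8],[0,0,0],40],
    [[-17.8,1.5,-5],[0,0,0],40],
    [[-17.8,1.5,-1],[0,0,0],40],
    [[-17.8,1.5,3],[0,0,0],40],
    [[-17.8,1.5,6],[0,0,0],40],
    [[-17.8,1.5,6],[0,0,0],40],
    [[-17.8,1.5,6],[0,0,0],40]
  ]
}}

```text
clock: 17.7
position: [0.6053, -0.2937, 0.0875]
tool_rot: [-3.14, -0.0, 1.572]
force: [-0.0, -0.6, 1.1]
grip_width: 0.0341
finger_force: 0.0
```

Run:
```python
from h import *
p,d=bot.grab_frame("scene");P=cloud("scene",d).reshape(-1,3)
s=bot.observe();print(s['position'],s['tool_rot'],s['clock'])
def box(l,x,y,r,z0,z1):
    Q=P[(abs(P[:,0]-x)<r)&(abs(P[:,1]-y)<r)&(P[:,2]>z0)&(P[:,2]<z1)];print(l,len(Q),Q.mean(0),Q.min(0),Q.max(0),np.median(Q[:,2]))
box('head',.5905,-.116,.015,.155,.2);box('cube',.605,-.294,.02,.01,.02)
cv2.imwrite("pics/c5.png",cv2.resize(p[215:335,180:340,::-1],None,fx=5,fy=5,interpolation=2))
```

```text
[ 0.60633562 -0.29424674  0.08931355] [3.14079054e+00 8.15953817e-04 1.57165732e+00] 17.75
head 73 [ 0.59248015 -0.11569768  0.16639428] [ 0.58101456 -0.12441327  0.15520928] [ 0.59848496 -0.10702475  0.17446467] 0.1686650183696921
cube 38 [ 0.6045147  -0.294428    0.01401331] [ 0.59469974 -0.30092919  0.010058  ] [ 0.61276764 -0.28713366  0.01831285] 0.014351994946678603
```

View pics/c5.png

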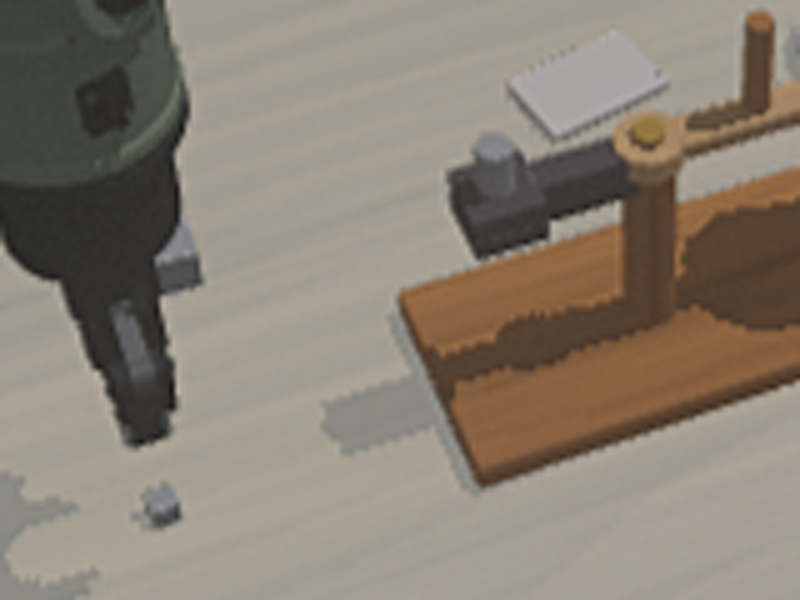

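The pin head rests on the knuckle at crop (495,165), with its top at about .17, so the pin is home. The small cube is at crop (162,505), under the gripper. The big cube is the other one, behind at crop (180,258). I take the small one now.

{"fn": "move_arm", "kwargs": {
  "series": [
    [[0,0,3],[0,0,0],40],
    [[0,0,6],[0,0,0],40],
    [[0,0,7.7],[0,0,0],40],
    [[0,0,8.2],[0,0,0],40],
    [[0,0,8.2],[0,0,0],40],
    [[0,0,8.2],[0,0,0],0],
    [[0,0,8.2],[0,0,0],0],
    [[0,0,8.2],[0,0,0],0],
    [[0,0,8.2],[0,0,0],0],
    [[0,0,8.2],[0,0,0],0],
    [[0,0,8.2],[0,0,0],0]
  ],
  "squeeze": 30
}}

```text
clock: 18.67
position: [0.6071, -0.2944, 0.0083]
tool_rot: [3.139, 0.001, 1.572]
force: [-1.2, 0.4, 8.6]
grip_width: 0.0126
finger_force: 30.1
```

{"fn": "move_arm", "kwargs": {
  "series": [
    [[0,0,-4],[0,0,0],0],
    [[0,0,-8],[0,0,0],0],
    [[0,0,-12],[0,0,0],0],
    [[0,0,-16],[0,0,0],0],
    [[0,0,-20],[0,0,0],0],
    [[0,0,-23.5],[0,0,0],0],
    [[4,0,-23.5],[0,0,0],0],
    [[8,-0.3,-23.5],[0,0,0],0],
    [[12,-0.5,-23.5],[0,0,0],0],
    [[16,-0.7,-23.5],[0,0,0],0],
    [[20,-0.9,-23.5],[0,0,0],0],
    [[24,-1,-23.5],[0,0,0],0],
    [[28,-1.2,-23.5],[0,0,0],0],
    [[32,-1.4,-23.5],[0,0,0],0],
    [[36,-1.5,-23.5],[0,0,0],0],
    [[39.3,-1.6,-23.5],[0,0,0],0],
    [[39.3,-1.6,-23.5],[0,0,0],0],
    [[39.3,-1.6,-23.5],[0,0,0],0],
    [[39.3,-1.6,-23.5],[0,0,0],0],
    [[39.3,-1.6,-23.5],[0,0,0],0]
  ]
}}

```text
clock: 20.33
position: [0.5897, 0.0978, 0.2417]
tool_rot: [3.14, -0.0, 1.57]
force: [-0.4, 0.3, 0.5]
grip_width: 0.0125
finger_force: 29.4
```

Now lowering to z ≈ 0.162, inside the rim, and releasing with a small opening.

{"fn": "move_arm", "kwargs": {
  "series": [
    [[0.1,0.1,3],[0,0,0],0],
    [[0.1,0.1,5.5],[0,0,0],0],
    [[0.1,0.1,7.2],[0,0,0],0],
    [[0.1,0.1,8],[0,0,0],0],
    [[0.1,0.1,8],[0,0,0],0],
    [[0.1,0.1,8],[0,0,0],32],
    [[0.1,0.1,8],[0,0,0],32],
    [[0.1,0.1,8],[0,0,0],32],
    [[0.1,0.1,8],[0,0,0],32],
    [[0.1,0.1,8],[0,0,0],32],
    [[0.1,0.1,8],[0,0,0],32],
    [[0.1,0.1,5],[0,0,0],32],
    [[0.1,0.1,1],[0,0,0],32],
    [[0.1,0.1,-3],[0,0,0],32],
    [[4,0.1,-6],[0,0,0],32],
    [[8,-4,-6],[0,0,0],32],
    [[11,-7,-6],[0,0,0],32],
    [[11,-10,-6],[0,0,0],32],
    [[11,-10,-6],[0,0,0],32],
    [[11,-10,-6],[0,0,0],32]
  ]
}}

```text
clock: 22.0
position: [0.4874, 0.2108, 0.3013]
tool_rot: [-3.141, -0.001, 1.575]
force: [-0.2, -0.1, -0.2]
grip_width: 0.0271
finger_force: 0.0
```

Run:
```python
from h import *
p,d=bot.grab_frame("scene");q,d2=bot.grab_frame("top")
s=bot.observe();print(s['position'],s['clock'],s['grip_width'])
a=cv2.resize(p[200:300,240:420],None,fx=4,fy=4,interpolation=2)[:, :,::-1]
b=cv2.resize(q[190:260,240:400],None,fx=2.5,fy=2.5,interpolation=2)[:,:,::-1]
c=np.zeros((a.shape[0]+b.shape[0],a.shape[1],3),np.uint8);c[:a.shape[0]]=a;c[a.shape[0]:,:b.shape[1]]=b
cv2.imwrite("pics/c6.png",c)
```

```text
[0.48972816 0.20915004 0.30119734] 22.1 0.02751961176172131
```

View pics/c6.png

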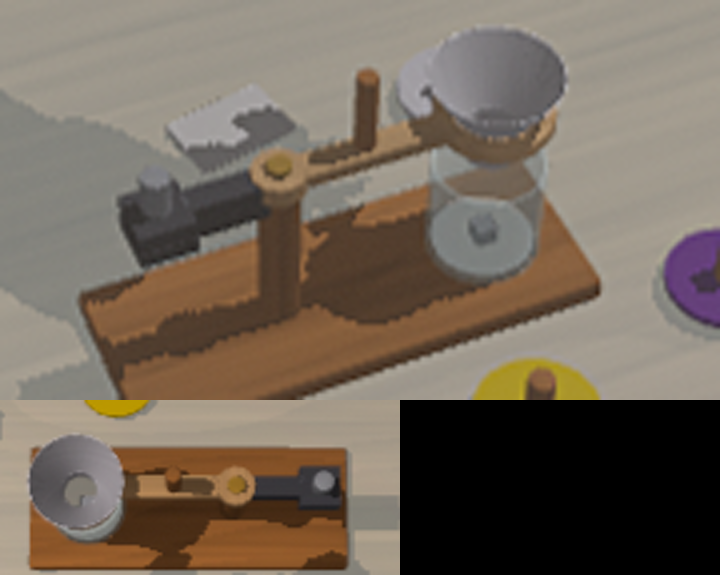

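The cube lies on the jar's floor at crop (484,230), the pin is seated at crop (157,190), and the funnel is over the jar. The gripper touches nothing, so I'm handing in.

```bash
python3 -c "
from workcell import bot
print(bot.job_done())"
```

```text
the job is handed in; nothing more can be done
None
```

I handed the job in at about 22 s of the 72 s limit: the lid lies flat and right side up beside the stand, the funnel arm is at its stop over the jar with the pin fully home, and the small galena cube is in the jar. None of the other pieces was touched.

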